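# Close a flow-chip holder: load the chip, snap the clip cover on and keep it pressed

### The job

Close up the flow-chip holder: lay the flat chip from the tissue pad into the holder's nest and let go of it, then set the clip cover squarely over it and press straight down until both spring latches snap over the cover's ends. The force drops when they snap; keep pressing on, and finish with the fingers still on the cover, pressing it firmly down on the chip (about 10 N) so that the seals stay squeezed. Leave the small bottle, the objective and the little box behind the work where they stand.

Things in the scene. Friction and masses are not known exactly. Their poses are not given: they have to be found in the camera images.
- holder: Chip holder, fixed: light metal foot 62 (x) x 128 (y) x 8 mm with a raised black nest block 36 (x) x 84 (y) mm on it, long side along y, and a 20 mm wide steel spring latch at each y end, tops 50 mm high. Origin: centre of the foot's underside, z up. Beside the block (x) there is only the 8 mm foot: room for fingers. With the chip in, the cover is home with its origin 12 mm above this one.
- nest (a point): Centre of the nest's floor, 22.5 mm above the holder's origin (same axes). Recess 29 (x) x 79 (y) mm within walls 3.5 mm high with bevelled tops. The long walls are missing over the middle 36 mm of y: room for fingers that hold the chip there.
- chip: Flow chip, a pale glassy flat plate 26 (x) x 76 (y) x 6 mm, 30 g, with a thin grey channel pattern and two black ports on top; starts lying on the tissue pad. Origin: centre of its underside; z up, long side along y. In the nest (either way round) it has 1.5 mm play each side and stands 2.5 mm out of the walls. Grasp it across the 26 mm at its middle.
- cover: Grey clip cover, a saddle, 70 g, upright on the bench. Origin: underside centre, level with the cheeks' lower edges; z up. Top plate 92 (y) x 36 (x) mm, 18 to 22 mm high, the last 5 mm at each end a tab 2 mm thick (18 to 20 mm). Two ribbed grip cheeks 56 mm long (y), 0 to 22 mm high, 45 mm over both, 39 mm inside, straddle the nest block either way round: grasp across them.
- cover_top (a point): Middle of the cover's top plate, 22 mm above its origin, in its open window of 12 (x) x 44 (y) mm. Two plugged ports 10 mm thick stand on the plate at y = +-30 mm and rise 12 mm above it; seal rings under them (1.5 mm below the plate) bear on the chip. Home: 34 mm above the holder's origin, the cheeks' lower edges 4 mm above the foot.
- tissue_pad: Blue booklet of lens tissue under the chip, 69 (x) x 101 (y) x 7 mm, fixed. Origin: centre of its underside.
- latch_left (a joint): Angle of the spring latch at the holder's +y end: 0 closed (upright), grows to 0.3 rad outward; hinge pin 12 mm above the holder's origin, at y = +49 mm. The cover's end tab rides down the ramp on its nose and pushes it out some 0.1 rad. Both together resist with up to 10 to 20 N; the force drops 4 mm above home, the latch springs back over the tab 1 mm above home, then the cover meets the chip.
- latch_right (a joint): Angle of the spring latch at the holder's -y end, the mirror image of latch_left (pin at y = -49 mm).
- latch_left_nose (a point): Inner lower edge of latch_left's nose: 33 mm above the holder's origin (1 mm above the end tab of a home cover) and 43.5 mm from its middle, where the cover's end reaches 46 mm. From 34 mm height a ramp runs up and outward to 50.5 mm from the middle at 47 mm height.
- latch_right_nose (a point): The same point of latch_right's nose, at the -y end.
- oil: Small brown bottle, 25 mm across, 62 mm high, a bystander. Origin: centre of its underside.
- objective: Microscope objective standing on its thread, 26 mm across, 46 mm high, a bystander. Origin: centre of its underside.
- coverglass: Small square box of cover glasses, 32 x 32 x 14 mm, a bystander. Origin: centre of its underside.

How it is judged:
By the outcome, as a careful person would: the job done as asked, in the order asked, and still so for the second after the job is handed in, while the arm keeps its last pose, push and grip.
It also fails if it takes over 51 s, if anything falls off the work surface, if the arm or the gripper's body presses on something with over 40 N, if the wrist force passes 120 N, or if a joint passes its speed limit or range.

### The arm

A 6-joint arm with a two-finger parallel gripper is mounted at the origin on a cart in front of the work surface, level with it; the furniture and walls round the work are solid. World frame = base frame: x ahead of the robot, y to its left, z up, the work surface at z = 0. Lengths are in m, angles in rad, forces in N, time in s.
With the tool pointing down it reaches from about 0.375 to 0.925 m from the base axis. Payload 5.7 kg.
Tool frame: the origin (TCP) lies midway between the tips of the shut fingers; the grasp point (between the pads) lies 19 mm behind it; z points along the fingers, y is the line along which they close (so a half turn about z gives the same grasp; the last joint's range is limited). The gripper opens to 88 mm and grips with 3 to 60 N. Pads are 20 mm wide; open, the fingers measure 115 mm over their backs; the gripper's body (75 mm by 178 mm) begins 61 mm behind the grasp point.
Start: joints at [1.188, 0.359, 1.51, -0, 1.272, -0.115], TCP at [0.159, 0.579, 0.223] pointing down, gripper open.
Joint ranges: [-2.97, 2.97], [-1.01, 2.36], [0.21, 2.38], [-0.96, 4.11], [0.2, 2.71], [-2.98, 2.98]. Speed limits (rad/s): [2.39, 2.39, 3.14, 3.14, 3.14, 3.14].

### API

Orientations are given as a unit quaternion [x, y, z, w].
In Python, from bench import move_ptp, servo_line, goto_joints, move_gripper, sleep, inverse_kinematics, capture, PlanningError, close_job, spot_in, silhouettes, current_clock, current_joint_pos, current_qvel, current_joint_torque, current_position, current_orientation, current_force, current_torque, current_finger_gap, current_grip_force gives the robot as it stands. Calls block until the motion is done:
- move_ptp(position, orientation): joint-space move of the TCP to a pose.
- servo_line(position, orientation=None, rate=0.15, contact_N=None): straight line of the TCP; orientation=None keeps the orientation; rate is the mean speed in m/s. With contact_N (N) it stops when the force on the tool has changed by that much, and returns True; else False.
- goto_joints(angles): joint-space move.
- move_gripper(opening): finger opening in m; the grip force is fixed at half the most; returns when the fingers have stopped.
- sleep(seconds).
- inverse_kinematics(position, orientation): joint angles nearest the present ones, or None.
- capture(name): name is "side" or "top"; returns a dict with "image" (384x512x3 uint8, blue, green, red), "range_z" (384x512 float32, m along the optical axis (not along the pixel's ray), 0 where there is no reading), "intrinsics" (3x3 intrinsics, pixels), "R" (3x3) and "t" (3): a world point X has camera coordinates R X + t. Camera axes: x right, y down, z forward; pixel columns grow to the right and rows downward; lengths in m; the calibration is good to about 2 mm. A picture is of the moment at which its call begins.
A pose or a line that the arm cannot do raises PlanningError and nothing moves.
- close_job(): hands the job in; it is judged then, once.
Trained networks look in the newest picture that a camera, given by its name, has taken for a name from the list of things; names that differ only in an ending like _2 or _b are one class to them, and where a whole thing is asked for, a point or a joint stands for the part that bears it (a point fixed in the world has none). Each returns a list of dicts, best first, with "conf" (0 to 1); they miss things now and then, are a little off and sometimes report something else, mostly with a low value. They report only what shows in the picture. A call takes as long as a camera call.
- spot_in(camera, query): "xy" ([column, row] in pixels, amid what is visible of it).
- silhouettes(camera, query): "region" (384x512 bool, what is visible of it) and "xy" ([column, row] in pixels, amid what is visible of it).
Readings, each from a call of its own:
- current_clock(): time.
- current_joint_pos(): joint angles.
- current_qvel(): joint speeds.
- current_joint_torque(): joint torques, N m.
- current_position(): TCP position.
- current_orientation(): TCP orientation.
- current_force(): force on the tool from outside, world axes, zero at the start.
- current_torque(): the same for the moment, N m.
- current_finger_gap(): finger opening in m.
- current_grip_force(): force on a finger pad.
Only numpy, scipy, OpenCV 4.12 (cv2) and the standard library are available. Lean on these libraries where they do the work, as an engineer would, in place of code of your own. Each camera call takes 0.05 s, during which the arm holds its last target. There are 200 camera calls.

## Working session

There is one attempt and no reset: what is moved stays moved. The work goes in short steps, each a Python script; the robot and the scene stay as the last script left them, time stands still between calls to the robot, and variables do not carry over. Pictures are saved under pics/ and viewed, at most 10 in all, crops included, and the job is handed in when it is done.

```bash
ls; mkdir -p pics
cat > h.py <<'E'
import numpy as np, cv2
from bench import *
def cloud(c):
    K,R,t=[np.array(c[k],float) for k in("intrinsics","R","t")]
    z=c["range_z"].astype(float); v,u=np.mgrid[:z.shape[0],:z.shape[1]]
    P=np.stack([(u-K[0,2])/K[0,0]*z,(v-K[1,2])/K[1,1]*z,z],-1)
    X=(P-t)@R   # R^T (P-t)
    X[z<=0]=np.nan
    return X
E
python3 - <<'E'
from h import *
for n in("top","side"):
    c=capture(n); cv2.imwrite(f"pics/{n}0.png",c["image"]); X=cloud(c)
    print(n,"cam at",-np.array(c["R"]).T@c["t"])
    for q in("holder","chip","cover","tissue_pad","oil","objective","coverglass","latch_left_nose","latch_right_nose"):
        for s in silhouettes(n,q)[:2]:
            m=s["region"]&np.isfinite(X[...,0]); 
            if m.sum()<5: continue
            p=X[m]; zt=np.percentile(p[:,2],90); 
            r=cv2.minAreaRect((p[:,:2]*1000).astype(np.float32))
            print(q,round(s["conf"],2),np.round(s["xy"]),m.sum(),"med",np.round(np.median(p,0),4),"z90",round(zt,4),"rect",np.round(r[0],1),np.round(r[1],1),round(r[2],1))
print(current_clock(),current_orientation())
E
```

```text
bench.py
pics
top cam at [0.44151205 0.03514063 1.03581664]
chip 0.68 [160. 219.] 334 med [0.4737 0.2673 0.0132] z90 0.0155 rect [474.3 268.4] [77.8 27.9] 88.2
cover 0.83 [363. 222.] 510 med [ 0.442  -0.2459  0.0208] z90 0.0238 rect [ 442.1 -247.5] [92.3 44.9] 82.9
tissue_pad 0.62 [162. 224.] 662 med [0.4667 0.2609 0.0065] z90 0.009 rect [472.  266.4] [67.4 99.8] 4.5
oil 0.73 [254. 218.] 1227 med [0.4737 0.0312 0.0107] z90 0.0252 rect [474.8  31.4] [ 63.  129.5] 8.0
oil 0.55 [243. 161.] 100 med [0.6137 0.0512 0.0423] z90 0.0623 rect [615.9  50.9] [22.8 21.4] 86.9
coverglass 0.62 [330. 165.] 155 med [ 0.5989 -0.167   0.0132] z90 0.0155 rect [ 600.  -167.7] [31.3 30.8] 54.0
latch_left_nose 0.64 [260. 170.] 77 med [0.5906 0.0104 0.0379] z90 0.0452 rect [591.8  11.2] [22.5 20.9] 89.0
latch_right_nose 0.62 [331. 163.] 157 med [ 0.6006 -0.167   0.0132] z90 0.0155 rect [ 602.3 -169.2] [31.5 36.2] 55.1
side cam at [ 0.14003139 -0.59112866  0.62579775]
holder 0.92 [244. 202.] 904 med [0.4677 0.0142 0.0189] z90 0.0294 rect [477.3  33.5] [ 69.3 142.4] 7.5
chip 0.7 [287. 188.] 132 med [ 0.5896 -
[... 402 characters left out ...]
 316 med [0.4583 0.243  0.0069] z90 0.0087 rect [476. 262.] [ 74.8 103. ] 5.1
objective 0.17 [288. 172.] 138 med [0.6128 0.0416 0.0407] z90 0.0619 rect [621.8  59.6] [108.9  21.4] 70.1
coverglass 0.45 [332. 232.] 185 med [ 0.5985 -0.1762  0.0146] z90 0.0162 rect [ 601.  -172.6] [34.  30.8] 55.6
latch_left_nose 0.5 [231. 182.] 72 med [0.4682 0.0751 0.0395] z90 0.0485 rect [469.3  75.5] [21.3 12.9] 15.3
latch_right_nose 0.4 [255. 205.] 80 med [ 0.4823 -0.0224  0.0288] z90 0.0435 rect [485.6 -15.8] [34.  16.8] 46.3
latch_right_nose 0.17 [244. 203.] 984 med [0.4667 0.0137 0.0166] z90 0.0289 rect [473.7  33. ] [ 65.8 142.2] 8.6
1.0 [ 1.33495274e-01  9.91049449e-01 -4.54862167e-05 -8.67368403e-06]
```

Run:
```python
import cv2,numpy as np
a=cv2.imread("pics/top0.png")[130:280,100:440]
b=cv2.imread("pics/side0.png")[120:350,150:400]
a=cv2.resize(a,(784,346),interpolation=cv2.INTER_CUBIC); cv2.imwrite("pics/v1.png",a)
cv2.imwrite("pics/v2.png",cv2.resize(b,(640,589),interpolation=cv2.INTER_CUBIC))
```

```text
(no output)
```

View pics/v1.png

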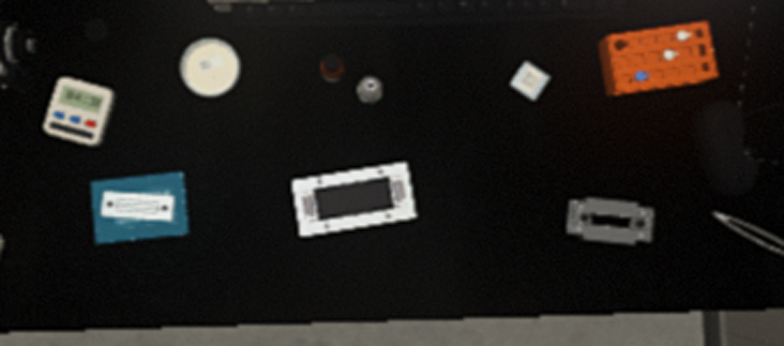

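View pics/v2.png

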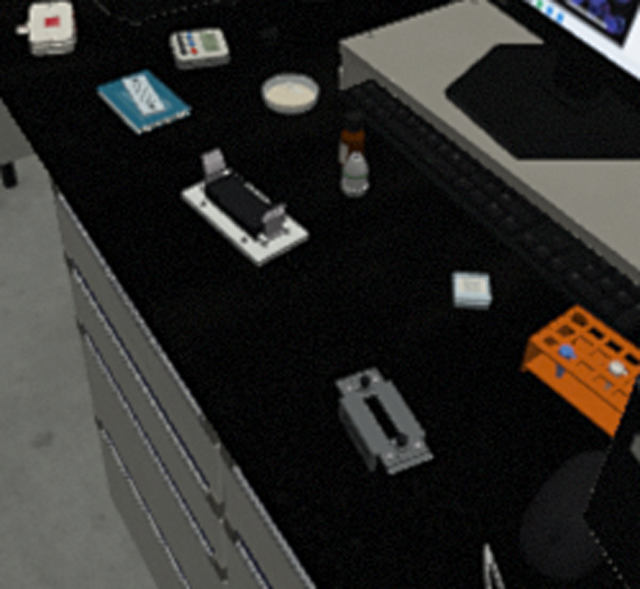

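The top view (up is +x, left is +y) shows the chip on the blue pad at crop (138,206), the holder with the empty nest at (354,199), and the cover at (610,221). The bottle and objective stand behind the holder at (331,67) and (369,89). The side view agrees: the latches are upright and the cover is upright at (383,420). Next I'll rectify the images onto the known height planes to get precise fits.

```bash
cat >> h.py <<'E'
def rectify(c,z,cx,cy,half=0.09,s=0.0005):
    "image resampled on plane z; px col->y, row->x"
    K,R,t=[np.array(c[k],float) for k in("intrinsics","R","t")]
    n=int(2*half/s)
    A=np.array([[0,s,cx-half],[s,0,cy-half],[0,0,z],[0,0,1]])  # (col,row,1)->world
    H=K@np.hstack([R,t.reshape(3,1)])@A
    return cv2.warpPerspective(c["image"],H,(n,n),flags=cv2.INTER_CUBIC|cv2.WARP_INVERSE_MAP)
def fit(mask,cx,cy,half=0.09,s=0.0005):
    cs,_=cv2.findContours(mask.astype(np.uint8),cv2.RETR_EXTERNAL,cv2.CHAIN_APPROX_NONE)
    k=max(cs,key=cv2.contourArea); k=cv2.convexHull(k)
    M=cv2.moments(k); u,v=M['m10']/M['m00'],M['m01']/M['m00']
    # angle of the long axis from world +y, positive CCW about z (y->-x)
    a=0.5*np.arctan2(2*M['mu11'],M['mu20']-M['mu02'])  # in (col=y,row=x)
    r=cv2.minAreaRect(k); b=r[0]
    w=lambda u,v:np.round([(cx-half+s*v)*1e3,(cy-half+s*u)*1e3],2)
    return w(u,v),"rect",w(*b),np.round(sorted(np.array(r[1])*s*1e3),1),"yaw",round(-np.degrees(a),2),"rectang",round(r[2],1)
E
cat > look.py <<'E'
from h import *
for n in("top","side"):
    c=capture(n)
    for q,z,cx,cy,h in(("holder",.008,.475,.031,.085),("chip",.013,.474,.267,.05),("cover",.022,.442,-.247,.06),("pad",.007,.472,.266,.07)):
        I=rectify(c,z,cx,cy,h); g=I.min(2) if q!="pad" else I[...,0]
        g=cv2.GaussianBlur(g,(0,0),2)
        T,m=cv2.threshold(g,0,1,cv2.THRESH_OTSU)
        print(n,q,"T",T,*fit(m,cx,cy,h))
E
python3 look.py
```

```text
top holder T 106.0 [474.27  30.98] rect [474.35  30.92] [ 64.3 130.7] yaw 7.58 rectang 82.3
top chip T 115.0 [473.51 265.99] rect [473.44 266.55] [31.  79.7] yaw -4.52 rectang 3.5
top cover T 47.0 [ 442.38 -246.95] rect [ 442.4  -246.92] [46.4 94.3] yaw -7.46 rectang 7.3
top pad T 80.0 [471.51 265.5 ] rect [471.42 265.63] [ 68.4 101.9] yaw 5.08 rectang 85.3
side holder T 80.0 [470.55  17.75] rect [474.62  26.97] [ 66.4 134. ] yaw 17.96 rectang 82.0
side chip T 88.0 [473.93 262.72] rect [473.62 263.47] [32.5 84.3] yaw -5.7 rectang 3.9
side cover T 47.0 [ 442.98 -251.65] rect [ 442.84 -251.59] [47.7 94.2] yaw -7.41 rectang 7.4
side pad T 73.0 [471.51 260.08] rect [471.04 260.49] [ 74.1 112.5] yaw 2.56 rectang 84.9
```

```bash
cat > prof.py <<'E'
from h import *
from scipy.ndimage import map_coordinates,gaussian_filter1d
c=capture("top"); tiles=[]
def edges(I,cx,cy,h,yaw,lat,rng,axis,s=0.0005):
    "sub-pixel steepest edge positions along local axis at lateral offsets; mm"
    ps=np.radians(yaw); ey=np.array([-np.sin(ps),np.cos(ps)]); ex=np.array([np.cos(ps),np.sin(ps)])
    a,b=(ey,ex) if axis=="y" else (ex,ey)
    d=np.arange(-rng,rng,0.00025); out=[]
    for l in lat:
        P=np.array([cx,cy])[:,None]+a[:,None]*d+b[:,None]*l
        v=map_coordinates(I.astype(float),[(P[0]-cx+h)/s,(P[1]-cy+h)/s],order=1)
        g=gaussian_filter1d(v,4,order=1); n=len(g)//2
        out.append([d[:n][np.argmax(np.abs(g[:n]))],d[n:][np.argmax(np.abs(g[n:]))]])
    return np.round(np.array(out)*1e3,1)
for q,z,cx,cy,h,yaw,L,W in(("holder",.008,.4743,.031,.085,7.6,.064,.031),("chip",.013,.4735,.2665,.06,-4.2,.038,.013),("cover",.022,.4424,-.2469,.06,-7.4,.046,.0225)):
    I=rectify(c,z,cx,cy,h); tiles.append(cv2.resize(I,(260,260)))
    r=cv2.GaussianBlur(I[...,2],(0,0),1)
    for ax,lat,rng in(("y",np.linspace(-.7,.7,5)*min(W,.018 if q=="cover" else W),L+.008),("x",np.linspace(-.75,.75,6)*(L if q!="cover" else .03),W+.008)):
        e=edges(r,cx,cy,h,yaw,lat,rng,ax); print(q,ax,e.tolist(),"mid",np.median(e.mean(1)))
cv2.imwrite("pics/v3.png",np.hstack(tiles))
E
python3 prof.py
```

```text
holder y [[-64.2, 64.3], [-64.8, 64.8], [-65.0, 64.0], [-64.2, 64.3], [-64.2, 65.0]] mid 0.04999999999999716
holder x [[-31.0, 31.0], [-31.0, 18.5], [-31.7, 31.3], [-31.7, 31.8], [-31.2, 31.8], [-31.2, 31.0]] mid -0.04999999999999982
chip y [[-38.2, 39.3], [-38.2, 39.5], [-39.0, 39.5], [-39.2, 38.8], [-39.0, 38.5]] mid 0.25
chip x [[-14.2, 1.8], [-14.5, 12.5], [-14.5, 14.0], [-13.2, 13.8], [-13.0, 13.5], [-13.5, 14.3]] mid 0.0
cover y [[-46.0, 46.8], [-46.0, 46.8], [-46.5, 47.0], [-46.2, 46.3], [-46.7, 46.3]] mid 0.25
cover x [[-22.7, 22.5], [-6.0, 5.0], [-23.2, 23.3], [-5.2, 5.8], [-22.7, 5.0], [-23.0, 23.0]] mid -0.04999999999999982
```

View pics/v3.png

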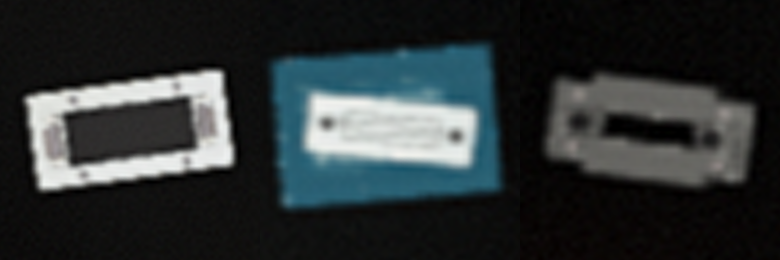

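The fitted sizes match: foot 129×62, chip 77×27, cover 93×45.5 mm. That puts the holder at (474.3, 31.0) yaw 7.6°, the chip at (473.5, 266.7) yaw about −5°, and the cover at (442.4, −246.8) yaw −7.4°. Now I'll pick up the chip.

```bash
cat >> h.py <<'E'
from scipy.spatial.transform import Rotation as Ro
HOLD=np.array([.4743,.0310]); HY=7.6
def down(yaw,flip=0):
    p=np.radians(yaw+180*flip); s,c=np.sin(p),np.cos(p)
    return Ro.from_matrix(np.array([[-s,c,0],[c,s,0],[0,0,-1.]])).as_quat()
def stat(m=""): print(m,"t",round(current_clock(),2),"p",np.round(np.array(current_position())*1e3,2),"F",np.round(current_force(),2),"gap",round(current_finger_gap()*1e3,2),"grip",round(current_grip_force(),1))
E
python3 - <<'E'
from h import *
for p,y in(((.4735,.2667,.06),-5),((*HOLD,.08),HY),((.4424,-.2468,.06),-7.4)):
    for f in(0,1): print(p,f,np.round(inverse_kinematics(list(p),down(y,f).tolist()),2))
f=0 if abs(inverse_kinematics([.4735,.2667,.06],down(-5,0).tolist())[5])<abs(inverse_kinematics([.4735,.2667,.06],down(-5,1).tolist())[5]) else 1
o=down(-5,f).tolist()
move_ptp([.4735,.2667,.05],o); stat("above")
servo_line([.4735,.2667,.0085],rate=.06,contact_N=4); stat("down")
move_gripper(.0); stat("grip")
servo_line([.4735,.2667,.07],rate=.12); stat("up"); print("flip",f)
E
```

```text
(0.4735, 0.2667, 0.06) 0 [ 0.39  0.48  1.8  -0.    0.86  0.47]
(0.4735, 0.2667, 0.06) 1 [ 0.39  0.48  1.8  -0.    0.86 -2.67]
(np.float64(0.4743), np.float64(0.031), 0.08) 0 [-0.08  0.37  1.93 -0.    0.84 -0.21]
(np.float64(0.4743), np.float64(0.031), 0.08) 1 [-0.08  0.37  1.93 -0.    0.84  2.93]
(0.4424, -0.2468, 0.06) 0 [-0.65  0.44  1.88 -0.    0.82 -0.52]
(0.4424, -0.2468, 0.06) 1 [-0.65  0.44  1.88 -0.    0.82  2.63]
above t 2.88 p [473.51 267.63  50.39] F [0.09 0.16 0.3 ] gap 87.95 grip 0.0
down t 3.73 p [473.63 266.69   8.49] F [ 0.15  0.26 -0.21] gap 87.78 grip 0.0
grip t 4.71 p [473.51 266.71   8.49] F [0.13 0.17 0.24] gap 25.63 grip 30.0
up t 5.38 p [473.21 266.58  69.79] F [ 0.04 -0.37  0.15] gap 24.98 grip 30.0
flip 0
```

Run:
```python
from h import *
o=down(HY).tolist()
move_ptp([*HOLD,.085],o); servo_line([*HOLD,.040],rate=.1); sleep(.3); stat("hover")
t=[]
c=capture("side"); K,R,T=[np.array(c[k],float) for k in("intrinsics","R","t")]
q=K@(R@np.array([*HOLD,.03])+T); u,v=(q[:2]/q[2]).astype(int); print(u,v)
cv2.imwrite("pics/side_h.png",c["image"])
cv2.imwrite("pics/v4.png",cv2.resize(c["image"][v-45:v+45,u-50:u+50],(666,600),interpolation=cv2.INTER_CUBIC))
np.savez("hov.npz",**c)
print(np.degrees(Ro.from_quat(current_orientation()).as_euler('xyz')))
```

```text
hover t 7.21 p [474.73  30.97  40.5 ] F [-0.2  -0.29 -0.02] gap 25.53 grip 30.0
243 195
[1.79946379e+02 1.09777862e-02 9.75953781e+01]
```

View pics/v4.png

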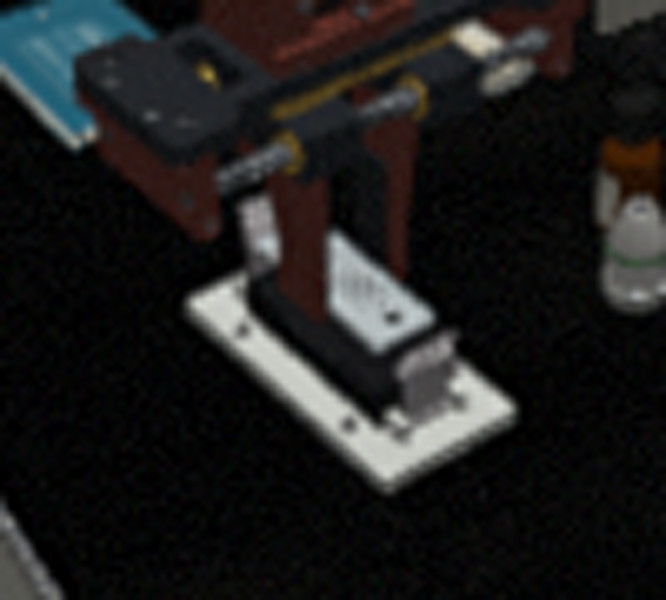

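The chip is held level over the block, with its −y end at crop (385,340) just behind the right latch. I'll measure the chip end and the foot edges in this same side image so the calibration error cancels.

```bash
cat > rel.py <<'E'
from h import *
from scipy.ndimage import map_coordinates,gaussian_filter1d
c=dict(np.load("hov.npz")); cx,cy=HOLD; h=.085; s=.0005
ps=np.radians(HY); ey=np.array([-np.sin(ps),np.cos(ps)]); ex=np.array([np.cos(ps),np.sin(ps)])
def prof(z,a,b,lats,lo,hi,sign):
    I=cv2.GaussianBlur(rectify(c,z,cx,cy,h)[...,2],(0,0),1).astype(float); d=np.arange(lo,hi,.00025); r=[]
    for l in lats:
        P=np.array([cx,cy])[:,None]+a[:,None]*d+b[:,None]*l
        v=map_coordinates(I,[(P[0]-cx+h)/s,(P[1]-cy+h)/s],order=1)
        g=sign*gaussian_filter1d(v,4,order=1)[8:-8]; r.append(round(1e3*d[8+np.argmax(g)],1))
    return r
L=np.array
print("foot -y underside/top edge (-64)",prof(.008,ey,ex,L([-.025,-.02,-.015,.015,.02,.025]),-.075,-.055,1))
print("foot -x edge (-31)",prof(.008,ex,ey,L([-.05,-.03,-.01,.01,.03]),-.042,-.024,1))
print("foot +x edge (31)",prof(.008,ex,ey,L([-.055,-.05,-.045,-.04]),.024,.042,-1))
for z in(.0445,):
  print("chip -y edge (-38)",prof(z,ey,ex,L([-.009,-.006,-.003,0,.003,.006,.009]),-.046,-.030,1))
  print("chip +x edge (13)",prof(z,ex,ey,L([-.032,-.028,-.024,-.02]),.006,.02,-1))
  print("chip -x edge (-13)",prof(z,ex,ey,L([-.032,-.028,-.024,-.02]),-.02,-.006,1))
I=rectify(c,.0445,cx,cy,h); cv2.imwrite("pics/v5.png",np.hstack([I,rectify(c,.008,cx,cy,h)]))
E
python3 rel.py
```

```text
foot -y underside/top edge (-64) [np.float64(-67.5), np.float64(-67.5), np.float64(-67.2), np.float64(-67.2), np.float64(-67.0), np.float64(-67.0)]
foot -x edge (-31) [np.float64(-30.5), np.float64(-30.7), np.float64(-30.7), np.float64(-31.2), np.float64(-31.5)]
foot +x edge (31) [np.float64(33.0), np.float64(32.8), np.float64(33.0), np.float64(32.8)]
chip -y edge (-38) [np.float64(-41.7), np.float64(-42.2), np.float64(-41.7), np.float64(-42.2), np.float64(-41.7), np.float64(-42.0), np.float64(-42.2)]
chip +x edge (13) [np.float64(15.5), np.float64(14.3), np.float64(15.0), np.float64(14.3)]
chip -x edge (-13) [np.float64(-14.2), np.float64(-13.7), np.float64(-13.5), np.float64(-13.5)]
```

View pics/v5.png

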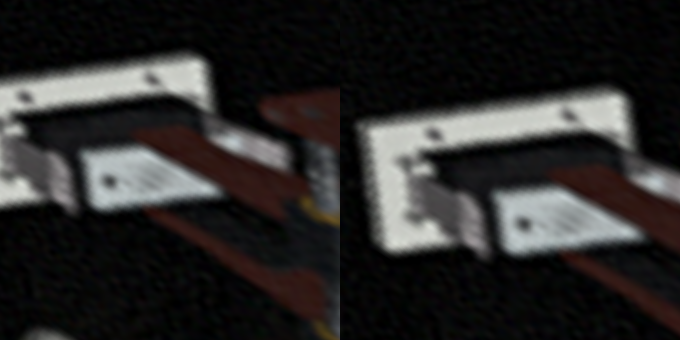

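Run:
```python
from h import *
c=dict(np.load("hov.npz")); X=cloud(c)
ps=np.radians(HY); D=X[...,:2]-HOLD
lx=(D[...,0]*np.cos(ps)+D[...,1]*np.sin(ps))*1e3; ly=(-D[...,0]*np.sin(ps)+D[...,1]*np.cos(ps))*1e3; z=X[...,2]*1e3
def mn(name,zlo,zhi,x0,x1,y0,y1,nb):
    m=(z>zlo)&(z<zhi)&(lx>x0)&(lx<x1)&(ly>y0)&(ly<y1)
    print(name,m.sum(),"zmed",round(float(np.median(z[m])),2),"min ly",[round(float(ly[m&(lx>=a)&(lx<b)].min()),1) for a,b in zip(np.linspace(x0,x1,nb+1)[:-1],np.linspace(x0,x1,nb+1)[1:]) if (m&(lx>=a)&(lx<b)).any()])
mn("foot top",5.5,10.5,-28,-12,-75,-40,6); mn("foot top R",5.5,10.5,12,28,-75,-40,6)
mn("chip top",42.5,47.5,-11,11,-46,-15,8)
for n,zl,zh,x0,x1 in(("chip col",34,50,-8,8),("foot col",-2,12,-28,-14)):
    m=(z>zl)&(z<zh)&(lx>x0)&(lx<x1)&(ly<(-33 if 'chip' in n else -58))&(ly>(-46 if 'chip' in n else -75))
    i=np.argsort(ly[m]); print(n,[(round(float(a),1),round(float(b),1)) for a,b in zip(ly[m][i],z[m][i])])
```

```text
foot top 49 zmed 8.7 min ly [-67.5, -66.1, -67.7, -67.6, -66.7, -68.1]
foot top R 37 zmed 8.9 min ly [-68.5, -62.1, -67.0, -67.3, -67.7, -65.0]
chip top 65 zmed 45.73 min ly [-42.8, -38.5, -39.7, -40.0, -40.8, -41.6, -42.2, -41.8]
chip col [(-42.2, 46.9), (-41.6, 44.6), (-41.3, 41.2), (-41.0, 40.9), (-40.8, 45.4), (-40.5, 41.8), (-40.3, 41.7), (-40.0, 42.9), (-39.9, 41.2), (-39.7, 44.3), (-39.4, 39.0), (-39.3, 45.4), (-39.2, 46.9), (-39.2, 45.2), (-38.5, 44.6), (-37.9, 45.5), (-37.5, 46.7), (-35.9, 44.9), (-35.3, 45.9), (-35.1, 45.7), (-34.5, 44.9), (-34.2, 46.2), (-33.9, 47.6)]
foot col [(-74.6, 0.8), (-74.4, 2.0), (-73.9, 0.3), (-72.9, 0.6), (-72.2, 1.2), (-71.2, 1.8), (-71.1, 0.1), (-70.1, 0.8), (-70.0, -0.0), (-69.0, 1.0), (-68.7, 3.6), (-68.6, 0.1), (-67.7, 9.4), (-67.7, 4.2), (-67.6, 7.5), (-67.5, 7.6), (-67.2, 0.6), (-66.9, 4.8), (-66.9, 5.3), (-66.7, 7.9), (-66.6, -0.5), (-66.4, 2.9), (-66.2, 9.2), (-66.1, 9.2), (-65.7, 0.2), (-65.4, 3.2), (-65.1, 9.6), (-64.6, 10.6), (-64.0, 8.6), (-62.9, 10.3), (-62.4, 8.1), (-61.4, 8.7), (-61.0, 10.1), (-59.9, 8.4), (-59.5, 9.8), (-58.6, 8.4), (-58.0, 8.3)]
```

The chip-to-foot offset agrees within about 0.5 mm in both x and y, so I'll lower it now.

Run:
```python
from h import *
r=servo_line([*HOLD,.0232],rate=.025,contact_N=5); stat(f"contact {r}")
```

```text
contact True t 7.9 p [473.98  30.98  23.51] F [ 0.24 -0.03  5.26] gap 25.68 grip 30.0
```

Run:
```python
from h import *
servo_line([*HOLD,.0242],rate=.03); move_gripper(.06); stat("open")
servo_line([*HOLD,.09],rate=.15)
C=[.4424,-.2468]; o=down(-7.4).tolist()
move_ptp([*C,.08],o); stat("over cover")
c=capture("top"); np.savez("nest.npz",**c)
I=rectify(c,.0285,*HOLD,.085); g=cv2.GaussianBlur(I[...,2],(0,0),1)
s=capture("side"); X=cloud(s)
K,R,T=[np.array(s[k],float) for k in("intrinsics","R","t")]; q=K@(R@np.array([*HOLD,.03])+T); u,v=(q[:2]/q[2]).astype(int)
cv2.imwrite("pics/v6.png",np.hstack([cv2.resize(I,(380,380)),cv2.resize(s["image"][v-35:v+35,u-35:u+35],(380,380),interpolation=cv2.INTER_CUBIC)]))
X=cloud(c); ps=np.radians(HY); D=X[...,:2]-HOLD
lx=D[...,0]*np.cos(ps)+D[...,1]*np.sin(ps); ly=-D[...,0]*np.sin(ps)+D[...,1]*np.cos(ps)
m=(abs(lx)<.011)&(abs(ly)<.036)&np.isfinite(lx); A=np.c_[lx[m],ly[m],np.ones(m.sum())]
print("chip top plane (slope x,y,z)",np.linalg.lstsq(A,X[m][:,2],rcond=None)[0],m.sum())
```

```text
open t 8.86 p [474.32  31.    24.2 ] F [ 0.3   0.62 -0.83] gap 59.96 grip 0.0
over cover t 10.53 p [ 442.09 -245.67   79.49] F [ 0.35  0.35 -0.27] gap 59.98 grip 0.0
chip top plane (slope x,y,z) [-0.0093545   0.00146401  0.02780675] 254
```

View pics/v6.png

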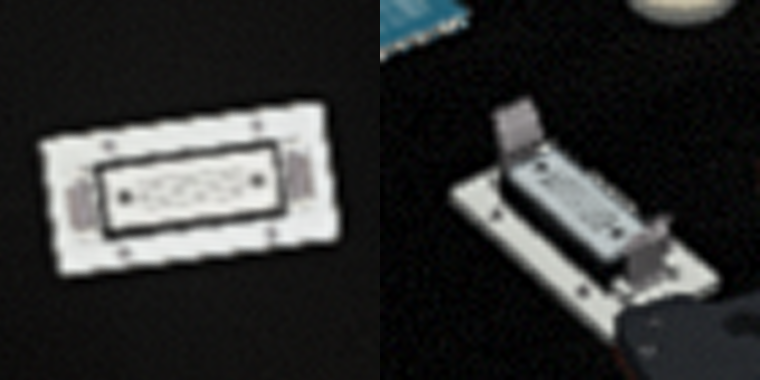

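The chip lies flat in the nest: tilt below 0.01, top at about 28 mm, with an even dark margin all round. Both latches are upright. Next is the cover.

Run:
```python
from h import *
C=[.4424,-.2468]
servo_line([*C,.0022],rate=.08,contact_N=5); stat("down")
move_gripper(0); stat("grip")
servo_line([*C,.09],rate=.15); stat("up")
o=down(HY).tolist()
move_ptp([*HOLD,.09],o); servo_line([*HOLD,.052],rate=.1); sleep(.2); stat("hover")
c=capture("side"); np.savez("hov2.npz",**c)
K,R,T=[np.array(c[k],float) for k in("intrinsics","R","t")]; q=K@(R@np.array([*HOLD,.04])+T); u,v=(q[:2]/q[2]).astype(int)
cv2.imwrite("pics/v7.png",cv2.resize(c["image"][v-40:v+40,u-45:u+45],(675,600),interpolation=cv2.INTER_CUBIC))
X=cloud(c); ps=np.radians(HY); D=X[...,:2]-HOLD
lx=(D[...,0]*np.cos(ps)+D[...,1]*np.sin(ps))*1e3; ly=(-D[...,0]*np.sin(ps)+D[...,1]*np.cos(ps))*1e3; z=X[...,2]*1e3
m=(abs(lx)<17)&(ly<-36)&(ly>-60)&(z>60)&(z<80)
i=np.argsort(ly[m]); print([(round(float(a),1),round(float(b),1)) for a,b in zip(ly[m][i],z[m][i])][:40])
```

```text
down t 11.76 p [ 442.72 -247.04    2.55] F [0.99 0.27 0.28] gap 59.72 grip 0.0
grip t 12.14 p [ 442.7  -247.05    2.61] F [0.02 0.51 4.11] gap 44.51 grip 30.0
up t 12.88 p [ 441.91 -246.45   89.48] F [ 0.64  0.5  -1.52] gap 45.24 grip 30.0
hover t 14.69 p [474.93  30.8   52.6 ] F [-0.46  0.76 -1.31] gap 44.78 grip 30.0
[(-52.3, 71.9), (-51.6, 71.2), (-51.3, 72.4), (-51.3, 70.8), (-51.2, 70.7), (-50.9, 70.5), (-50.0, 69.4), (-49.9, 71.0), (-49.9, 70.9), (-49.2, 70.2), (-49.1, 71.6), (-48.5, 69.4), (-48.3, 70.8), (-48.3, 70.8), (-48.0, 72.1), (-47.8, 71.7), (-47.2, 71.1), (-47.1, 74.1), (-47.0, 69.3), (-46.9, 69.3), (-46.7, 70.6), (-46.6, 70.5), (-46.5, 73.5), (-46.2, 70.0), (-46.0, 73.0), (-45.7, 72.7), (-45.5, 72.4), (-45.4, 70.8), (-45.1, 70.4), (-45.1, 70.5), (-45.0, 71.9), (-44.5, 73.0), (-44.2, 72.6), (-44.1, 72.5), (-43.8, 72.2), (-43.7, 73.6), (-43.7, 72.1), (-43.7, 69.0), (-43.5, 68.7), (-43.1, 72.9)]
```

View pics/v7.png

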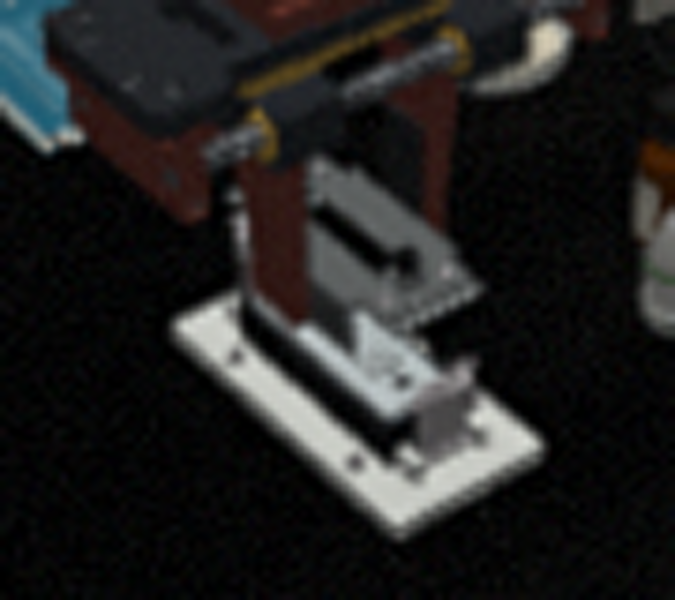

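Run:
```python
from h import *
from scipy.ndimage import map_coordinates,gaussian_filter1d
cx,cy=HOLD; h=.085; s=.0005; ps=np.radians(HY); ey=np.array([-np.sin(ps),np.cos(ps)]); ex=np.array([np.cos(ps),np.sin(ps)])
def prof(f,z,lats,lo,hi,a=ey,b=ex,sg=1):
    c=dict(np.load(f)); I=cv2.GaussianBlur(rectify(c,z,cx,cy,h).mean(2).astype(np.float32),(0,0),1).astype(float); d=np.arange(lo,hi,.00025); r=[]
    for l in lats:
        P=np.array([cx,cy])[:,None]+a[:,None]*d+b[:,None]*l
        v=map_coordinates(I,[(P[0]-cx+h)/s,(P[1]-cy+h)/s],order=1)
        g=sg*gaussian_filter1d(v,4,order=1)[8:-8]; r.append(float(round(1e3*d[8+np.argmax(g)],1)))
    return r
L=np.array
print("foot now -64:",prof("hov2.npz",.008,L([-.025,-.02,.015,.02,.025]),-.075,-.055))
print("cover tab -46:",prof("hov2.npz",.0695,L([-.004,0,.004,.008,.012,.015]),-.062,-.040))
print("cover tab -x/+x edge 18 at tab:",prof("hov2.npz",.0695,L([-.047,-.045,-.043]),.010,.027,ex,ey,-1))
print("chip in nest -38:",prof("hov2.npz",.0285,L([-.009,-.006,-.003]),-.046,-.030))
print("hov1 chip, z .0445:",prof("hov.npz",.0445,L([-.006,-.003,0,.003]),-.046,-.030))
c=dict(np.load("hov2.npz")); I=rectify(c,.0695,cx,cy,h); np.save("r.npy",I)
P=L([cx,cy])[:,None]+ey[:,None]*np.arange(-.060,-.035,.001)+ex[:,None]*.008
print(map_coordinates(I.mean(2),[(P[0]-cx+h)/s,(P[1]-cy+h)/s],order=1).round().astype(int).tolist())
```

```text
foot now -64: [-67.5, -67.5, -67.0, -67.2, -67.0]
cover tab -46: [-50.2, -50.7, -50.0, -50.2, -51.0, -50.0]
cover tab -x/+x edge 18 at tab: [20.0, 20.0, 20.3]
chip in nest -38: [-43.2, -42.5, -40.2]
hov1 chip, z .0445: [-42.2, -41.7, -42.2, -41.7]
[5, 3, 3, 4, 2, 0, 1, 7, 20, 41, 68, 95, 111, 113, 102, 88, 79, 76, 78, 81, 86, 90, 93, 94, 91]
```

Relative to the foot, the cover tab agrees within about 1 mm in y and 0.2 mm in x. I'll lower it to just above latch contact, then press in steps.

```bash
cat >> h.py <<'E'
TGT=HOLD+.0003*np.array([-np.sin(np.radians(HY)),np.cos(np.radians(HY))])
E
python3 - <<'E'
from h import *
r=servo_line([*TGT,.0245],down(HY).tolist(),rate=.05,contact_N=5); stat(f"c {r}")
if not r:
  for z in np.arange(.0235,.0165,-.001):
    servo_line([*TGT,z],rate=.03); stat(f"z{z*1e3:.1f}")
    F=np.array(current_force())
    if F[2]>25 or np.hypot(*F[:2])>10: break
E
```

```text
c False t 15.44 p [474.09  31.32  24.27] F [ 0.37 -0.54 -0.64] gap 44.93 grip 30.0
z23.5 t 15.69 p [474.39  31.33  23.67] F [ 0.06  0.39 -0.12] gap 44.82 grip 30.0
z22.5 t 15.94 p [474.44  31.49  22.65] F [0.22 2.07 1.37] gap 44.79 grip 30.0
z21.5 t 16.19 p [474.58  31.28  21.67] F [-1.33  1.61  2.83] gap 45.21 grip 30.0
z20.5 t 16.44 p [474.68  31.3   20.75] F [-0.43  1.83  6.09] gap 45.07 grip 30.0
z19.5 t 16.69 p [474.89  31.31  19.93] F [-0.09  2.21  6.79] gap 44.63 grip 30.0
z18.5 t 16.94 p [475.1   31.3   19.18] F [-0.82  2.01 10.89] gap 44.86 grip 30.0
z17.5 t 17.19 p [475.38  31.28  18.  ] F [-0.24  2.71  6.16] gap 44.75 grip 30.0
```

Run:
```python
from h import *
for z in np.arange(.0170,.0110,-.0005):
    servo_line([*TGT,z],rate=.02); sleep(.1); stat(f"z{z*1e3:.1f}")
    if current_force()[2]>9.5: break
```

```text
z17.0 t 17.54 p [475.36  31.25  17.54] F [0.31 2.21 7.51] gap 44.74 grip 30.0
z16.5 t 17.89 p [474.87  31.82  16.79] F [1.21 6.31 4.16] gap 44.98 grip 30.0
z16.0 t 18.24 p [474.76  31.85  16.22] F [0.37 6.1  4.02] gap 44.69 grip 30.0
z15.5 t 18.59 p [474.69  31.88  15.87] F [-0.79  5.57  7.99] gap 45.04 grip 30.0
z15.0 t 18.94 p [474.69  31.88  15.41] F [-0.12  5.04  6.99] gap 44.93 grip 30.0
z14.5 t 19.29 p [474.72  31.83  15.09] F [-0.37  4.72 10.92] gap 44.87 grip 30.0
```

Run:
```python
from h import *
for z in np.arange(.0140,.0110,-.0005):
    servo_line([*TGT,z],rate=.02); sleep(.1); stat(f"z{z*1e3:.1f}")
    if current_force()[2]>19: break
c=capture("side"); np.savez("p1.npz",**c)
K,R,T=[np.array(c[k],float) for k in("intrinsics","R","t")]; q=K@(R@np.array([*HOLD,.035])+T); u,v=(q[:2]/q[2]).astype(int)
cv2.imwrite("pics/v8.png",cv2.resize(c["image"][v-30:v+34,u-36:u+36],(675,600),interpolation=cv2.INTER_CUBIC))
```

```text
z14.0 t 19.64 p [474.74  31.72  14.71] F [-1.31  4.27 11.48] gap 44.81 grip 30.0
z13.5 t 19.99 p [474.76  31.53  14.12] F [-0.64  3.22 10.76] gap 44.57 grip 30.0
z13.0 t 20.34 p [474.81  31.47  13.72] F [-0.93  2.35 12.32] gap 44.99 grip 30.0
z12.5 t 20.69 p [474.82  31.44  13.68] F [-2.81  2.57 18.66] gap 44.88 grip 30.0
z12.0 t 21.04 p [474.84  31.42  13.59] F [-4.82  3.58 25.07] gap 45.0 grip 30.0
```

View pics/v8.png

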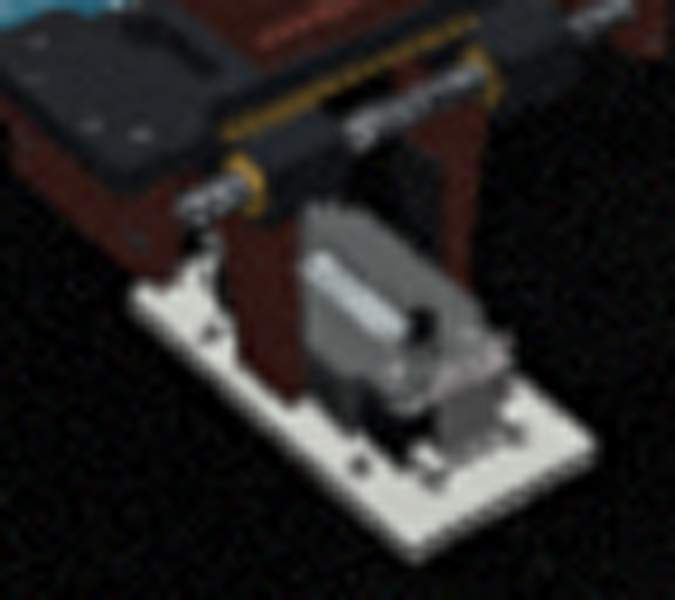

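There's a hard stop at TCP z ≈ 13.7 mm, and the −y latch nose at crop (470,365) sits over the tab. The +y latch is hidden here, so I'll compare both latches in the top view with the earlier closed picture.

Run:
```python
from h import *
c=capture("top"); np.savez("p2.npz",**c); b=dict(np.load("nest.npz"))
A,B=[cv2.resize(rectify(k,.048,*HOLD,.075),(390,390)) for k in(b,c)]
cv2.imwrite("pics/v9.png",np.hstack([A,B]))
ps=np.radians(HY)
for n,k in(("before",b),("now",c)):
    X=cloud(k); D=(X[...,:2]-HOLD)*1e3
    lx=D[...,0]*np.cos(ps)+D[...,1]*np.sin(ps); ly=-D[...,0]*np.sin(ps)+D[...,1]*np.cos(ps); z=X[...,2]*1e3
    for sg in(1,-1):
        m=(abs(lx)<10)&(sg*ly>40)&(sg*ly<62)&(z>15)&(z<56); i=np.argsort(ly[m])
        print(n,sg,[(round(float(a)),round(float(q))) for a,q in zip(ly[m][i],z[m][i])])
s=dict(np.load("p1.npz")); X=cloud(s); D=(X[...,:2]-HOLD)*1e3
lx=D[...,0]*np.cos(ps)+D[...,1]*np.sin(ps); ly=-D[...,0]*np.sin(ps)+D[...,1]*np.cos(ps); z=X[...,2]*1e3
m=(lx>8)&(lx<17)&(ly>-42)&(ly<35)&(z>30)&(z<40)
f=np.polyfit(ly[m],z[m],1); print("plate",m.sum(),f,ly[m].min(),ly[m].max())
```

```text
before 1 [(40, 26), (40, 28), (41, 26), (41, 24), (41, 24), (42, 24), (42, 27), (42, 26), (44, 34), (44, 33), (44, 37), (45, 32), (45, 36), (45, 38), (46, 37), (46, 38), (46, 37), (46, 39), (47, 39), (47, 37), (47, 40), (48, 41), (48, 44), (48, 40), (48, 44), (49, 42), (49, 45), (49, 42), (49, 46), (50, 44), (50, 46), (51, 43), (51, 43), (51, 43), (51, 46), (52, 44), (52, 47), (52, 46), (53, 48), (53, 47), (53, 48), (53, 49), (53, 51), (54, 50), (54, 47), (55, 47)]
before -1 [(-54, 50), (-54, 48), (-54, 49), (-53, 44), (-53, 47), (-53, 49), (-52, 48), (-52, 46), (-52, 46), (-51, 44), (-51, 46), (-51, 48), (-51, 43), (-50, 47), (-50, 48), (-49, 48), (-49, 47), (-49, 44), (-48, 46), (-48, 40), (-48, 46), (-48, 41), (-48, 41), (-47, 41), (-47, 43), (-47, 36), (-46, 39), (-46, 38), (-46, 39), (-46, 36), (-45, 37), (-45, 38), (-44, 38), (-44, 35), (-44, 37), (-44, 33), (-44, 34), (-43, 34), (-41, 24), (-41, 25), (-41, 25), (-40, 29)]
now 1 []
now -1 []
plate 63 [-7.76599973e-03  3.45897774e+01] -41.7773087124128 28.80328554530447
```

View pics/v9.png

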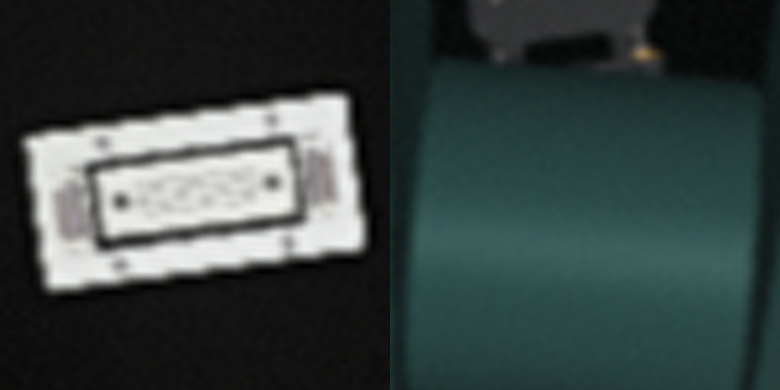

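The arm blocks the top view. The side depth shows the plate level (slope −0.008) at 34.6 mm, which matches home at 34 mm. I'll compare the latch points before and now in the side view.

Run:
```python
from h import *
ps=np.radians(HY); im={}
cx,cy=HOLD
for n in("hov2","p1"):
    k=dict(np.load(n+".npz")); im[n]=k["image"]
    X=cloud(k); D=(X[...,:2]-HOLD)*1e3
    lx=D[...,0]*np.cos(ps)+D[...,1]*np.sin(ps); ly=-D[...,0]*np.sin(ps)+D[...,1]*np.cos(ps); z=X[...,2]*1e3
    for sg in(-1,1):
        m=(abs(lx)<13)&(sg*ly>38)&(sg*ly<66)&(z>43)&(z<55); 
        print(n,sg,m.sum(),"top-of-latch ly mean",ly[m].mean().round(2) if m.any() else None,"z",z[m].mean().round(1) if m.any() else None)
def crop(I,p):
    k=dict(np.load("p1.npz"));q=k["intrinsics"]@(k["R"]@np.array(p)+k["t"]);u,v=(q[:2]/q[2]).astype(int)
    return cv2.resize(I[v-16:v+16,u-20:u+20],(380,300),interpolation=cv2.INTER_CUBIC)
e=.049*np.array([-np.sin(ps),np.cos(ps)])
cv2.imwrite("pics/v10.png",np.vstack([np.hstack([crop(im[n],[*(HOLD+s*e),.038]) for n in("hov2","p1")]) for s in(-1,1)]))
```

```text
hov2 -1 12 top-of-latch ly mean -56.48 z 48.2
hov2 1 4 top-of-latch ly mean 48.05 z 48.3
p1 -1 11 top-of-latch ly mean -56.93 z 48.8
p1 1 0 top-of-latch ly mean None z None
```

View pics/v10.png

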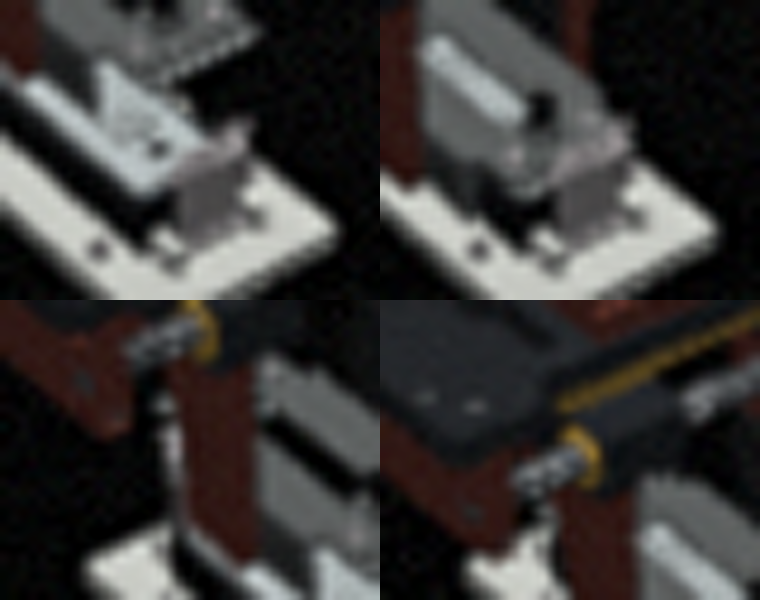

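The −y latch is back at its closed position (shift under 0.5 mm, against about 3 mm if it were held open). The +y end of the plate is no higher than the −y end. I'll press once a little harder to be sure, then settle at about 10 to 11 N.

Run:
```python
from h import *
fz=lambda: np.mean([(sleep(.03),current_force()[2])[1] for _ in range(6)])
z=.0116; servo_line([*TGT,z],rate=.02); sleep(.2); stat("hard")
for _ in range(8):
    f=fz(); print(round(z*1e3,2),round(f,2))
    if 10<f<12: break
    z+=np.clip((f-11)/13000,-.0005,.0005); servo_line([*TGT,z],rate=.02); sleep(.15)
sleep(.8); stat("settled"); print(round(fz(),2))
k=capture("side"); ps=np.radians(HY); X=cloud(k); D=(X[...,:2]-HOLD)*1e3
lx=D[...,0]*np.cos(ps)+D[...,1]*np.sin(ps); ly=-D[...,0]*np.sin(ps)+D[...,1]*np.cos(ps); zz=X[...,2]*1e3
m=(lx>8)&(lx<17)&(ly>-42)&(ly<35)&(zz>30)&(zz<40); print("plate",np.polyfit(ly[m],zz[m],1))
```

```text
hard t 21.59 p [474.84  31.44  13.56] F [-5.19  2.77 29.8 ] gap 44.65 grip 30.0
11.6 30.24
12.1 23.5
12.6 16.35
13.01 11.1
settled t 24.39 p [474.8   31.4   13.65] F [-1.96  2.46 11.16] gap 44.95 grip 30.0
11.07
plate [1.27997103e-04 3.47224229e+01]
```

The cover is level and home, and the press holds steady at 11 N, so I'm handing it in.

```bash
python3 -c "
from bench import *
print(close_job())"
```

```text
the job is handed in; nothing more can be done
None
```

The job is handed in: the chip lies flat in the nest and the cover is level at home height, still pressed at about 11 N; the −y latch was seen closed, while the hidden +y latch is judged closed only from the level cover and the hard stop.

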